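Fit the crank hub whose keyway suits the test shaft

ROBOT

A 6-joint arm with a two-finger parallel gripper is mounted at the origin on a cart in front of the work surface, level with it; the furniture and walls round the work are solid. World frame = base frame: x ahead of the robot, y to its left, z up, the work surface at z = 0. Lengths are in m, angles in degrees, forces in N, time in s.
With the tool pointing down it reaches from about 0.3 to 0.75 m from the base axis. Payload 8.5 kg.
Tool frame: the origin (TCP) lies between the finger pads; the fingertips stand 19 mm ahead of it and the grasp point (between the pads) is the TCP; z points along the fingers, y is the line along which they close (so a half turn about z gives the same grasp; the last joint's range is limited). The gripper opens to 85 mm and grips with 20 to 120 N. Pads are 22 mm wide; open, the fingers measure 114 mm over their backs; the gripper's body (76 mm by 85 mm) begins 54 mm behind the grasp point. The pads swing forward as they close: fully open they stand 13 mm farther back than shut.
Start: joints at [-85.388, 21.807, 74.336, -0, 83.858, -12.336], TCP at [0.16, -0.526, 0.25] pointing down, gripper open.
Joint ranges: [-178.18, 178.18], [-50.72, 133.34], [12.68, 142.11], [-81.47, 261.47], [9.98, 163.14], [-165.26, 165.26]. Speed limits (degrees/s): [136.94, 136.94, 180, 180, 180, 180].

INTERFACE

Orientations are given as a 3x3 rotation matrix whose columns are the frame's x, y, z axes.
In Python, from rig import env, optics gives the robot as it stands.
- The arm moves only by the tool arm_command, never from a script. Its argument "commands" is one flat list of numbers, 7 for each row, row after row: the closure, from -1 (fully open) to 1 (shut), so that 0 is half open, then the shift along the tool's x, y, z as a fraction of full scale, then the turn, a rotation vector about the tool's x, y, z as a fraction of full scale. A call has 1 to 12 rows; each row is the pose to reach, as a shift and turn from the pose commanded when the call began, along the tool's axes at that moment; what a row does not reach only later rows make up. Full scale, the value 1, is 500 mm for a shift and 120 degrees for a turn. A row lasts 1/12 s, in which the tool goes at most 41.7 mm and 7.16 degrees, less where a joint would pass 70% of its speed; a pose out of reach is approached as far as the arm can. A call with a number of a shift or a turn outside -1 to 1 is refused whole. A call with a gripper value outside its range is refused whole. The fingers move at their own pace and stop on an object; "newtons" is the grip in N (left out, the last holds). Time passes only in rows, so rows that repeat a pose let the fingers close. It gives the time, the measured TCP pose, the force, the opening and the grip force at its end, in the units of the state.
- env.observe(): the state, without advancing time (a new reading comes with each control period).
- optics.get_image(name): name is "scene" or "top"; returns a dict with "image" (420x560x3 uint8, red, green, blue), "intrinsics" (3x3 intrinsics, pixels), "origin" and "orientation" of the camera in the world. Camera axes: x right, y down, z forward; pixel columns grow to the right and rows downward; lengths in m; the calibration is good to about 2 mm. A picture is of the moment at which its call begins. There is no depth.
- env.close_job(): hands the job in; it is judged then, once.
The state is a dict: "time_s": time; "q": joint angles; "qvel": joint speeds; "joint_efforts": joint torques, N m; "position": TCP position; "tool_rot": TCP orientation; "ft_force": force on the tool from outside, world axes, zero at the start; "wrist_torque": the same for the moment, N m; "grip_width": finger opening in m; "gripper_force": force on a finger pad.
Only numpy, scipy, OpenCV 4.12 (cv2) and the standard library are available. Lean on these libraries where they do the work, as an engineer would, in place of code of your own. Each camera call takes 0.05 s, during which the arm holds its last target. There are 200 camera calls.

TASK

Choose a crank hub whose keyway lines up with the key of the leaning test shaft while its arm lies between the two stop pins on the uphill side, and fit it on the shaft, foot first and fully home on the shoulder, with the arm between the pins, then let go. The key stands a little off its nominal angle, so feel for it, and be gentle: never force a hub on the shaft or stand. Do not disturb the saline flask and the amber vial beside the stand.

Things in the scene. Friction and masses are not known exactly. Their poses are not given: they have to be found in the camera images.
- hub_a_mid (a point): Centre (half-way up, on the bore axis) of crank hub A: aluminium, 44 mm high, 0.18-0.29 kg, foot down. Grip its square head, 44 x 44 mm, the upper 30 mm. Foot: octagon 60 mm across, 14 mm high. Through bore 27 mm. z: bore axis, foot to head; x: from the axis through the keyway, square to a head face. Seen from the head the arm lies 96 degrees clockwise from the keyway; the hubs differ only in this.
- hub_a_tip (a point): Point on the arm of hub A, 69 mm from the bore axis, 6 mm above the foot's underside. The arm sticks out level at the foot: 18 mm wide, 12 mm thick, its end 78 mm from the axis. The hub's keyway is a slot in the bore's wall over the whole height, 9.6 mm wide, reaching 19 mm from the axis.
- hub_b_mid (a point): Centre (half-way up, on the bore axis) of crank hub B: aluminium, 44 mm high, 0.18-0.29 kg, foot down. Grip its square head, 44 x 44 mm, the upper 30 mm. Foot: octagon 60 mm across, 14 mm high. Through bore 27 mm. z: bore axis, foot to head; x: from the axis through the keyway, square to a head face. Seen from the head the arm lies in line with the keyway; the hubs differ only in this.
- hub_b_tip (a point): Point on the arm of hub B, 69 mm from the bore axis, 6 mm above the foot's underside. The arm sticks out level at the foot: 18 mm wide, 12 mm thick, its end 78 mm from the axis. The hub's keyway is a slot in the bore's wall over the whole height, 9.6 mm wide, reaching 19 mm from the axis.
- hub_c_mid (a point): Centre (half-way up, on the bore axis) of crank hub C: aluminium, 44 mm high, 0.18-0.29 kg, foot down. Grip its square head, 44 x 44 mm, the upper 30 mm. Foot: octagon 60 mm across, 14 mm high. Through bore 27 mm. z: bore axis, foot to head; x: from the axis through the keyway, square to a head face. Seen from the head the arm lies 96 degrees anticlockwise from the keyway; the hubs differ only in this.
- hub_c_tip (a point): Point on the arm of hub C, 69 mm from the bore axis, 6 mm above the foot's underside. The arm sticks out level at the foot: 18 mm wide, 12 mm thick, its end 78 mm from the axis. The hub's keyway is a slot in the bore's wall over the whole height, 9.6 mm wide, reaching 19 mm from the axis.
- nest: Grey plate of the fixed test stand, a small geared drive that leans 35 degrees, its shaft pointing up and to the robot's side. Origin: on the shaft axis, centre of the shoulder on which a hub's foot comes to rest, 88 mm above the bench. z: along the shaft to its free end; x: uphill in the plate, midway between the two stop pins; y completes it.
- shaft_end (a point): Centre of the free end of the steel shaft, 52 mm above the shoulder. Diameter 25 mm, the last 6 mm tapered to 17 mm. A key 8 mm wide, reaching 17 mm from the axis, runs along the shaft from the shoulder to 30 mm above it; the last 22 mm are plain. Pushing a hub on shaft or stand with more than 45 N damages them.
- stop_left (a point): Top of the stop pin on the nest's +y side: 12 mm diameter, 62 mm from the shaft axis, 87 degrees from the nest's x, its top 16 mm above the shoulder. A hub's arm fits between the pins when it points within 72 degrees of the nest's x.
- stop_right (a point): Top of the like stop pin on the nest's -y side, 87 degrees the other way.
- spindle (a joint): Spindle angle (rad) about the nest's z, anticlockwise positive seen from the free end: nominal direction of the key, 0 = nest's x. Play: the key really stands up to 0.36 rad to either side of it, stiffly held. The keyway passes it only within some 0.08 rad: with a hub resting lightly on the key's upper end, turn it bit by bit until it drops.
- flask: Bystander: white saline flask, 61 x 87 x 153 mm, standing between the hood's side wall and the test stand; origin at the centre of its underside.
- vial: Bystander: amber vial, 37 mm diameter, 75 mm high, in front of the flask, behind the hubs; origin at the centre of its underside.

How it is judged (in metres and radians):
At the end, for the whole second after the job is handed in: One hub sits on the shaft with its foot within 3.5 mm of the shoulder and its axis within 4 mm of the shaft's, its arm between the two stop pins, released and at rest (((z of hub_a_mid in the frame of nest between 0.0065 and 0.0255 m and x of hub_a_tip in the frame of nest above 0.018 m and x of hub_a_mid in the frame of nest between -0.004 and 0.004 m and y of hub_a_mid in the frame of nest between -0.004 and 0.004 m) or (z of hub_b_mid in the frame of nest between 0.0065 and 0.0255 m and x of hub_b_tip in the frame of nest above 0.018 m and x of hub_b_mid in the frame of nest between -0.004 and 0.004 m and y of hub_b_mid in the frame of nest between -0.004 and 0.004 m) or (z of hub_c_mid in the frame of nest between 0.0065 and 0.0255 m and x of hub_c_tip in the frame of nest above 0.018 m and x of hub_c_mid in the frame of nest between -0.004 and 0.004 m and y of hub_c_mid in the frame of nest between -0.004 and 0.004 m))); the robot touches nothing.
It fails at once if a hub is pushed against the test stand with more than 45 N (contact force between any of hub_a, hub_b, hub_c and stand above 45 N).
It fails at once if the flask or the vial is moved more than 30 mm (distance of any of flask, vial from where it was at the start of the episode above 0.03 m).
It also fails if it takes over 64 s, if anything falls off the work surface, if the arm or the gripper's body presses on something with over 40 N, if the wrist force passes 120 N, or if a joint passes its speed limit or range.

## Working session

There is one attempt and no reset: what is moved stays moved. The work goes in short steps, Python scripts to look and compute and a tool call to move; the robot and the scene stay as the last step left them, time stands still between calls to the robot, and variables do not carry over. Pictures are saved under pics/ and viewed, at most 10 in all, crops included, and the job is handed in when it is done.

Besides the shell and the picture viewer there is one more tool, called after ">>>" as a command line: name --argument value ..., lists and objects as JSON in quotes. arm_command: Moves the arm, as the interface text tells. Shift numbers are shares of 500 mm and turn numbers shares of 120 degrees, none past 1 either way. Its arguments: {"type":"object","properties":{"commands":{"type":"array","items":{"type":"number"}},"newtons":{"type":"number"}},"required":["commands"]}

```bash
ls; mkdir -p pics
python3 - <<'E'
from rig import env, optics
import cv2, numpy as np
print(env.observe())
for n in ("scene","top"):
    r=optics.get_image(n); cv2.imwrite(f"pics/{n}0.png",r["image"][:,:,::-1])
    np.savez(f"{n}0.npz",**r); print(n,r["intrinsics"],r["origin"],r["orientation"])
E
```

```text
pics
{'time_s': 0.0, 'q': array([-8.53853310e+01,  2.18426724e+01,  7.43855850e+01, -1.08127773e-03,
        8.38593636e+01, -1.23375737e+01]), 'qvel': array([-0.04940399,  0.03854895,  0.04231742,  0.05191491,  0.03867664,
       -0.00886225]), 'joint_efforts': array([-8.68157367e-04, -4.48472750e+01, -2.31275547e+01, -2.37420545e-04,
        4.94160166e-03,  4.18057567e-06]), 'position': array([ 0.16032038, -0.52582943,  0.24969111]), 'tool_rot': array([[ 9.56547551e-01,  2.91576341e-01, -1.41739144e-04],
       [ 2.91576212e-01, -9.56546389e-01,  1.52280697e-03],
       [ 3.08434419e-04, -1.49796504e-03, -9.99998830e-01]]), 'ft_force': array([ 0.0101669 , -0.31402491,  0.56250768]), 'wrist_torque': array([-0.01962385, -0.0182708 , -0.04032847]), 'gripper_force': 0.0, 'grip_width': 0.08537140248167858}
scene [[380.22603381   0.         281.50727063]
 [  0.         380.22603381 205.63067271]
 [  0.           0.           1.        ]] [0.23254019 0.6653282  0.67623053] [[-8.77074524e-01 -3.29852929e-01  3.49195252e-01]
 [-4.80354287e-01  6.02571681e-01 -6.37312426e-01]
 [-1.95799585e-04 -7.26707929e-01 -6.86946539e-01]]
top [[452.0855886    0.         278.60915522]
 [  0.         452.0855886  211.52529053]
 [  0.           0.           1.        ]] [0.39161351 0.10927227 0.97421672] [[-1.80051210e-02 -9.92048736e-01  1.24559709e-01]
 [-9.99837679e-01  1.79466741e-02 -1.59138946e-03]
 [-6.56696591e-04 -1.24568143e-01 -9.92210838e-01]]
```

View pics/scene0.png

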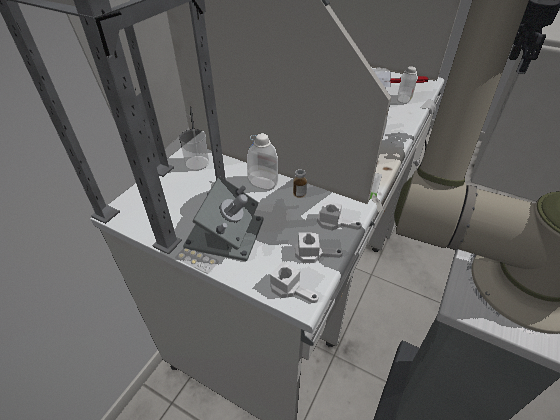

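View pics/top0.png

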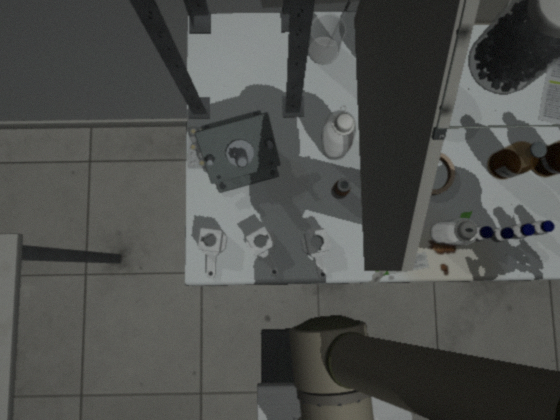

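Scene: three aluminium hubs in a row at (331,215), (309,244), (288,275) in scene, (315,240), (259,240), (209,240) in top; stand at (238,152) in top, flask (338,135), vial (341,187). I need enlarged crops for the keyways and key.

Run:
```python
import cv2, numpy as np
t=np.load("top0.npz")["image"][:,:,::-1]; s=np.load("scene0.npz")["image"][:,:,::-1]
f=lambda im,k:cv2.resize(cv2.convertScaleAbs(im,alpha=1.4),None,fx=k,fy=k,interpolation=cv2.INTER_CUBIC)
a=f(t[215:285,190:340],5)
b=f(t[105:195,190:340],5)[:,:]
cv2.imwrite("pics/hubs_top.png",a)
c=f(s[175:265,180:270],6)[:540]
cv2.imwrite("pics/hubs_scene.png",f(s[195:305,260:370],5))
cv2.imwrite("pics/stand.png",np.hstack([cv2.resize(f(t[105:195,190:285],4),(400,380)),cv2.resize(f(s[170:260,185:275],4),(400,380))]))
```

```text
(no output)
```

View pics/hubs_top.png

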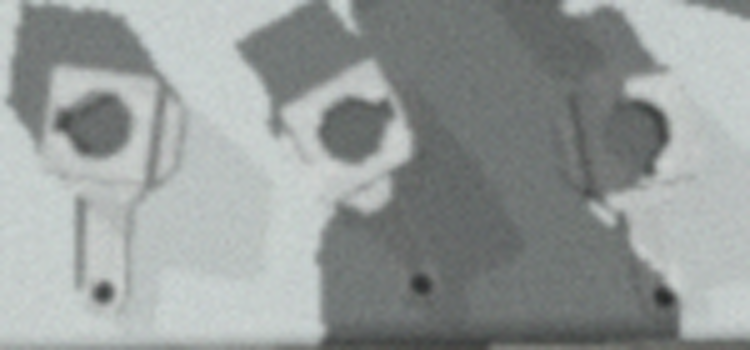

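View pics/hubs_scene.png

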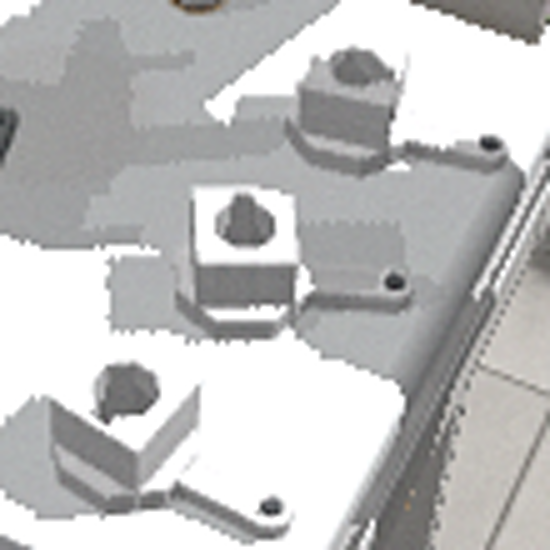

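View pics/stand.png

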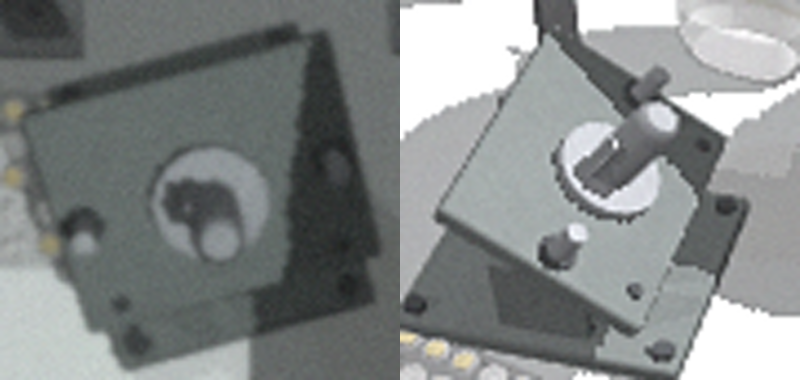

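Top crop: left hub's keyway at left (60,122), arm down → arm +96° from keyway: C. Middle hub's keyway at (388,108), arm hole (420,285) → clockwise: A. Right hub: keyway towards its arm: B. Stand crop: shoulder (210,205), shaft end (217,238), key on the left (+y) side of the shaft → probably hub A.

```bash
cat > h.py <<'E'
import numpy as np
def cam(n): return np.load(n+".npz")
def ray(c,p):
    d=c["orientation"]@np.linalg.inv(c["intrinsics"])@np.array([p[0],p[1],1.]); return c["origin"],d/np.linalg.norm(d)
def plane(c,p,z):
    o,d=ray(c,p); return o+d*(z-o[2])/d[2]
def tri(c1,p1,c2,p2):
    o1,d1=ray(c1,p1);o2,d2=ray(c2,p2)
    s=np.linalg.lstsq(np.c_[d1,-d2],o2-o1,rcond=None)[0]
    a=o1+s[0]*d1;b=o2+s[1]*d2; return (a+b)/2,np.linalg.norm(a-b)
def proj(c,X):
    v=c["orientation"].T@(np.asarray(X)-c["origin"]); u=c["intrinsics"]@v; return u[:2]/u[2]
E
python3 - <<'E'
from h import *
np.set_printoptions(precision=4,suppress=True)
T,S=cam("top0"),cam("scene0")
for n,a,b in [("shaft_end",(241.5,161.4),(243.5,198.9)),("shoulder",(239.9,153.6),(233,210.3)),("pinL",(210.2,162.6),(224.4,225)),("pinR",(269.6,144.1),(242.4,188.5)),("walltop",(404,270),(390,95)),("wallbot",(365,268),(375,200))]:
    print(n,*tri(T,a,S,b))
h=lambda x,y:(190+x/5,215+y/5)
g=lambda x,y:(260+x/5,195+y/5)
for n,a,b in [("Amid",h(350,130),g(245,224)),("Atip hole",h(420,285),g(396,281)),("Akey",h(388,108),g(243,200)),("Cmid",h(99,125),g(128,390)),("Ctip",h(103,292),g(270,506)),("Bmid",h(637,131),g(355,68)),("Btip",h(664,297),g(491,144))]:
    z=.012 if "tip" in n else .044
    print(n,tri(T,a,S,b),plane(T,a,z),plane(S,b,z))
for r in (283,): print(plane(T,(250,r),0))
# side post bases
for p in [(200,105),(293,112)]: print(plane(T,p,0))
# head corners of A -> square orientation
P=[plane(T,h(*p),.044) for p in [(372,60),(282,112),(325,195),(412,150)]]
for i in range(4):
    d=P[i]-P[i-1]; print("edge",np.linalg.norm(d),np.degrees(np.arctan2(d[1],d[0])))
print("head centre",np.mean(P,0))
E
```

```text
shaft_end [0.5947 0.1767 0.127 ] 0.002743023124352583
shoulder [0.6211 0.1832 0.0861] 0.0018291913210216474
pinL [0.6009 0.2411 0.1016] 0.00011325559472022535
pinR [0.6353 0.1227 0.0988] 0.0034193510035682097
walltop [ 0.3851 -0.0742  0.3057] 0.0014993218377689452
wallbot [ 0.3779 -0.0736  0.0199] 0.02271649583959513
Amid (array([0.4477, 0.147 , 0.0451]), np.float64(0.0005203415967720621)) [0.448  0.1472 0.044 ] [0.4478 0.146  0.044 ]
Atip hole (array([0.3838, 0.1197, 0.0141]), np.float64(0.00047056111803859044)) [0.384  0.1198 0.012 ] [0.3841 0.1179 0.012 ]
Akey (array([0.4564, 0.1313, 0.0411]), np.float64(0.001195829582685619)) [0.4568 0.1314 0.044 ] [0.4548 0.1336 0.044 ]
Cmid (array([0.4513, 0.2502, 0.0439]), np.float64(0.0013498349495540266)) [0.4519 0.2504 0.044 ] [0.4506 0.2501 0.044 ]
Ctip (array([0.3834, 0.2533, 0.0135]), np.float64(0.00020879725646618305)) [0.3835 0.2535 0.012 ] [0.3837 0.2523 0.012 ]
Bmid (array([0.4455, 0.0289, 0.0421]), np.float64(0.00020217341814706427)) [0.4454 0.0291 0.044 ] [0.4447 0.0308 0.044 ]
Btip (array([0.3768, 0.017 , 0.0128]), np.float64(0.0007620823733014685)) [0.3772 0.017  0.012 ] [0.3766 0.0161 0.012 ]
[0.3616 0.1714 0.    ]
[0.7574 0.2793 0.    ]
[0.7373 0.0715 0.    ]
edge 0.04065225942290777 23.0429599722115
edge 0.042769558850519945 119.12787225557787
edge 0.038480203391992 -153.25957360098755
edge 0.04011200946410856 -63.6963766883271
head centre [0.4484 0.1481 0.044 ]
```

Measurements agree with the given sizes (hub tip radius 69.5 mm, pin spacing 123 mm, shaft lean ≈34–35°). Moving over the wall's front corner, high.

>>> arm_command --commands '[-1,0.547,-0.766,-0.36,0,0,-0.1,-1,0.547,-0.766,-0.36,0,0,-0.1,-1,0.547,-0.766,-0.36,0,0,-0.1,-1,0.547,-0.766,-0.36,0,0,-0.1,-1,0.547,-0.766,-0.36,0,0,-0.1,-1,0.547,-0.766,-0.36,0,0,-0.1,-1,0.547,-0.766,-0.36,0,0,-0.1,-1,0.547,-0.766,-0.36,0,0,-0.1,-1,0.547,-0.766,-0.36,0,0,-0.1,-1,0.547,-0.766,-0.36,0,0,-0.1,-1,0.547,-0.766,-0.36,0,0,-0.1,-1,0.547,-0.766,-0.36,0,0,-0.1]'

```text
time_s: 1.1
position: [0.3089, -0.0814, 0.4297]
tool_rot: [[0.875, 0.483, 0.0], [0.483, -0.875, -0.0], [0.0, 0.0, -1.0]]
ft_force: [0.4, -0.8, 0.4]
grip_width: 0.0853
gripper_force: 0.0
```

>>> arm_command --commands '[-1,0.464,-0.266,0,0,0,0,-1,0.464,-0.266,0,0,0,0,-1,0.464,-0.266,0,0,0,0,-1,0.464,-0.266,0,0,0,0,-1,0.464,-0.266,0,0,0,0,-1,0.464,-0.266,0,0,0,0,-1,0.464,-0.266,0.5,0,0,0,-1,0.464,-0.266,0.5,0,0,0,-1,0.464,-0.266,0.5,0,0,0,-1,0.464,-0.266,0.5,0,0,0,-1,0.464,-0.266,0.5,0,0,0,-1,0.464,-0.266,0.5,0,0,0]'

```text
time_s: 2.1
position: [0.4472, 0.1454, 0.1777]
tool_rot: [[0.875, 0.484, 0.0], [0.484, -0.875, 0.0], [0.0, 0.0, -1.0]]
ft_force: [1.2, 1.2, 0.3]
grip_width: 0.0858
gripper_force: 0.0
```

Run:
```python
from rig import env, optics
import cv2, numpy as np
s=np.load("scene0.npz")["image"][:,:,::-1]
f=lambda im,k:cv2.resize(cv2.convertScaleAbs(im,alpha=1.3),None,fx=k,fy=k,interpolation=cv2.INTER_CUBIC)
r=optics.get_image("scene"); np.savez("scene1.npz",**r)
a=f(s[185:235,205:265],9)  # 540x450
b=f(r["image"][:,:,::-1][170:290,260:380],2)
c=np.zeros((450,240,3),np.uint8); c[:240]=b
cv2.imwrite("pics/stand2.png",np.hstack([a,c]))
print(env.observe()["q"])
```

```text
[3.54090160e+00 1.85903726e+01 9.40440205e+01 7.54873758e-03
 6.81121105e+01 6.45935923e+01]
```

View pics/stand2.png

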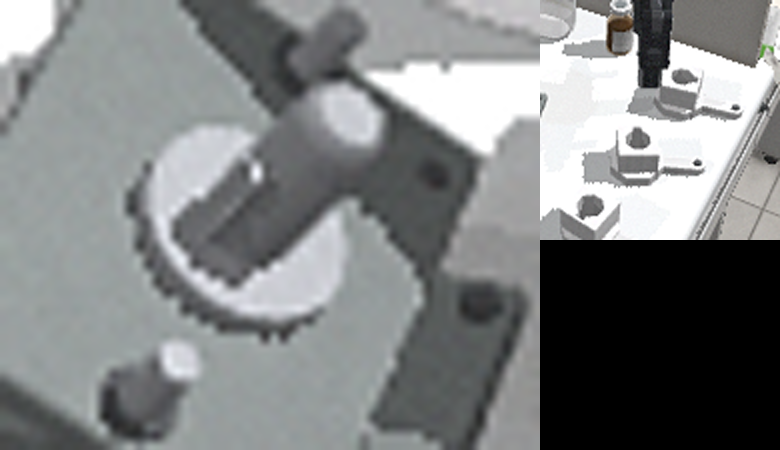

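Gripper is over the middle hub. In the crop, the key runs from its foot at about (190,230) to its upper end at (257,170), shoulder ring centred (246,230). Casting these onto the nest planes.

```bash
cat >> h.py <<'E'
az=np.radians(16.2);t=np.radians(35)
NX=np.array([np.cos(t)*np.cos(az),np.cos(t)*np.sin(az),np.sin(t)])
NZ=np.array([-np.sin(t)*np.cos(az),-np.sin(t)*np.sin(az),np.cos(t)])
NY=np.cross(NZ,NX); N=np.c_[NX,NY,NZ]
O=np.array([.623,.184,.088])
def nplane(c,p,h):
    o,d=ray(c,p); q=o+d*(((O+h*NZ)-o)@NZ)/(d@NZ); return N.T@(q-O)
E
python3 - <<'E'
from h import *
np.set_printoptions(precision=4,suppress=True)
S=cam("scene0");T=cam("top0")
g=lambda x,y:(205+x/9,185+y/9)
for n,p,h in [("ringL",(147,200),0),("ringT",(205,126),0),("ringR",(345,250),0),("ringB",(275,335),0),("foot1",(176,224),0),("foot2",(207,245),0),("foot3",(235,285),0),("keyend",(256,172),.03),("keyend2",(245,160),.03),("tip",(355,117),.052),("pinL",(181,361),.016),("pinR",(347,27),.016)]:
    q=nplane(S,g(*p),h); print(n,q*1000,np.degrees(np.arctan2(q[1],q[0])))
k=lambda x,y:(190+x/4.21,105+y/4.22)
for n,p,h in [("ringL",(150,205),0),("ringT",(210,147),0),("ringR",(269,205),0),("ringB",(210,262),0),("keyL",(168,190),.0),("keyend",(178,205),.03),("tip",(219,240),.052),("pinL",(85,243),.016)]:
    q=nplane(T,k(*p),h); print("T",n,q*1000,np.degrees(np.arctan2(q[1],q[0])))
from rig import env; print(env.observe()["position"])
E
```

```text
ringL [23.0253 10.8054 -0.    ] 25.139840319806634
ringT [ 18.0635 -20.666   -0.    ] -48.844401493646934
ringR [-27.7343 -10.9901  -0.    ] -158.38339530154875
ringB [-19.7921  25.5039  -0.    ] 127.81301207737057
foot1 [14.0302 12.319  -0.    ] 41.2841469382202
foot2 [ 4.8694 12.6567  0.    ] 68.95689617182492
foot3 [-5.6045 18.7647 -0.    ] 106.62943695390159
keyend [ 8.0785 11.5449 30.    ] 55.017628534534346
keyend2 [11.7252 10.2003 30.    ] 41.02167248834456
tip [-3.2359 -0.3075 52.    ] -174.5717217803669
pinL [ 2.4412 61.7644 16.    ] 87.73661961043757
pinR [ -0.8969 -62.3651  16.    ] -90.82396192068597
T ringL [ 7.0675 27.1034 -0.    ] 75.38492204487179
T ringT [25.826  -8.1759 -0.    ] -17.566639762122488
T ringR [-10.1974 -27.083   -0.    ] -110.63253335471225
T ringB [-29.2958   8.1284  -0.    ] 164.49292048407338
T keyL [11.5947 16.8045 -0.    ] 55.39516921170585
T keyend [13.6543 13.7106 30.    ] 45.117872647415915
T tip [-0.0691  0.324  52.    ] 102.04828283982707
T pinL [ 4.0804 60.8096 16.    ] 86.16113691209938
[0.4441 0.1452 0.1706]
```

>>> arm_command --commands '[-1,0,0,0,0,0,0,-1,0,0,0,0,0,0,-1,0,0,0,0,0,0]'

```text
time_s: 2.4
position: [0.449, 0.1452, 0.182]
tool_rot: [[0.875, 0.484, 0.004], [0.484, -0.875, 0.0], [0.004, 0.002, -1.0]]
ft_force: [-0.7, -0.1, 0.6]
grip_width: 0.0853
gripper_force: 0.0
```

>>> arm_command --commands '[-1,0,0,0.08,0,0,0,-1,0,0,0.15,0,0,0,-1,0,0,0.2,0,0,0,-1,0,0,0.25,0,0,0,-1,0,0,0.29,0,0,0,-1,0,0,0.29,0,0,0,-1,0,0,0.29,0,0,0,-1,0,0,0.29,0,0,0]'

```text
time_s: 3.07
position: [0.4492, 0.1453, 0.0366]
tool_rot: [[0.875, 0.484, 0.004], [0.484, -0.875, 0.0], [0.003, 0.002, -1.0]]
ft_force: [0.8, -0.1, 0.2]
grip_width: 0.0854
gripper_force: 0.0
```

>>> arm_command --commands '[1,0,-0.005,0,0,0,0,1,0,-0.005,0,0,0,0,1,0,-0.005,0,0,0,0,1,0,-0.005,0,0,0,0,1,0,-0.005,0,0,0,0,1,0,-0.005,0,0,0,0,1,0,-0.005,0,0,0,0,1,0,-0.005,0,0,0,0,1,0,-0.005,0,0,0,0]' --newtons 60

```text
time_s: 3.82
position: [0.447, 0.1475, 0.0355]
tool_rot: [[0.875, 0.484, 0.002], [0.484, -0.875, 0.0], [0.001, 0.001, -1.0]]
ft_force: [-2.2, -0.6, 9.3]
grip_width: 0.0432
gripper_force: 61.2
```

>>> arm_command --commands '[1,0,0,-0.04,0,0,0,1,0,0,-0.1,0,0,0,1,0,0,-0.18,0,0,0,1,0,0,-0.26,0,0,0,1,0,0,-0.34,0,0,0,1,0,0,-0.42,0,0,0,1,0,0,-0.44,0,0,0,1,0,0,-0.44,0,0,0,1,0,0,-0.44,0,0,0]'

```text
time_s: 4.57
position: [0.446, 0.1474, 0.254]
tool_rot: [[0.875, 0.484, -0.001], [0.484, -0.875, -0.0], [-0.001, -0.0, -1.0]]
ft_force: [-0.8, 0.3, -3.1]
grip_width: 0.0428
gripper_force: 62.8
```

```bash
cat >> h.py <<'E'
from scipy.spatial.transform import Rotation as Ro
def target(theta,h,grasp=.036,d=(0,0,0)):
    """tool pose with hub foot h above shoulder, keyway at nest angle theta (deg); tool=[hub y,hub x,-hub z]"""
    a=np.radians(theta); hx=np.cos(a)*NX+np.sin(a)*NY; hy=np.cross(NZ,hx)
    return O+N@np.array(d)+NZ*(h+grasp), np.c_[hy,hx,-NZ]
def rel(o,p,R):
    R0=o["tool_rot"]; return (R0.T@(p-o["position"]))/.5, np.degrees(Ro.from_matrix(R0.T@R).as_rotvec())/120
E
python3 - <<'E'
from h import *
from rig import env, optics
import cv2
np.set_printoptions(precision=4,suppress=True)
o=env.observe(); print(o["position"],o["q"],o["ft_force"],o["grip_width"])
for hh in (.12,):
  print(rel(o,*target(50,hh)),target(50,hh))
ims=[]
for n in("scene","top"):
    r=optics.get_image(n); np.savez(n+"2.npz",**r)
    u,v=proj(r,o["position"]-[0,0,.03]).astype(int); print(u,v)
    c=r["image"][max(v-50,0):v+50,max(u-50,0):u+50,::-1]; ims.append(cv2.resize(cv2.convertScaleAbs(c,alpha=1.3),(400,400),interpolation=cv2.INTER_CUBIC))
cv2.imwrite("pics/held.png",np.hstack(ims))
E
```

```text
[0.446  0.1474 0.254 ] [ 3.7967 13.5775 85.9587  0.0005 80.5039 64.8485] [-0.7777  0.2771 -3.1075] 0.04283188380998528
(array([0.1707, 0.0677, 0.0763]), array([-0.3496,  0.0846, -1.0208])) (array([0.5371, 0.159 , 0.2158]), array([[-0.7819,  0.2919,  0.5508],
       [ 0.4422,  0.8825,  0.16  ],
       [-0.4394,  0.3687, -0.8192]]))
314 176
255 235
```

View pics/held.png

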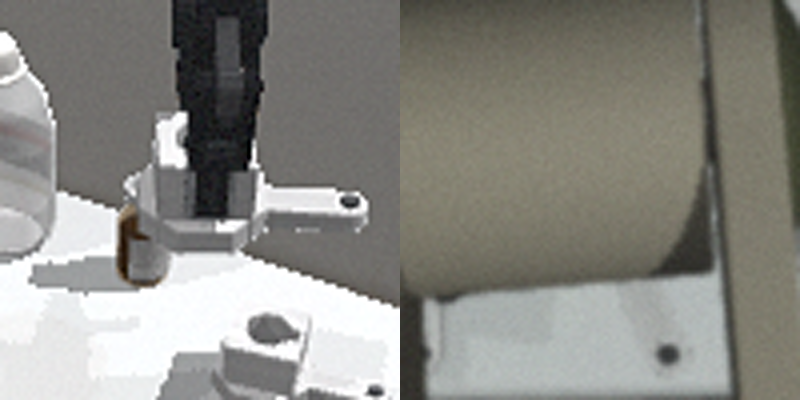

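>>> arm_command --commands '[1,0,0,0,-0.22,0.053,-0.64,1,0,0,0,-0.22,0.053,-0.64,1,0,0,0,-0.22,0.053,-0.64,1,0,0,0,-0.22,0.053,-0.64,1,0,0,0,-0.22,0.053,-0.64,1,0,0,0,-0.22,0.053,-0.64,1,0,0,0,-0.22,0.053,-0.64,1,0,0,0,-0.22,0.053,-0.64,1,0,0,0,-0.22,0.053,-0.64,1,0,0,0,-0.22,0.053,-0.64,1,0,0,0,-0.22,0.053,-0.64,1,0,0,0,-0.22,0.053,-0.64]'

```text
time_s: 5.67
position: [0.4452, 0.1473, 0.2523]
tool_rot: [[-0.26, 0.871, 0.417], [0.948, 0.312, -0.062], [-0.184, 0.379, -0.907]]
ft_force: [0.1, 0.1, -2.1]
grip_width: 0.043
gripper_force: 62.6
```

Run:
```python
from h import *
from rig import env
np.set_printoptions(precision=4,suppress=True)
o=env.observe(); print(o["position"],o["q"],o["grip_width"])
print(rel(o,*target(50,.12)))
```

```text
[0.4452 0.1473 0.2523] [  7.1913   5.8301 100.1991  -8.5101  50.158   -6.1967] 0.043017058110630384
(array([-0.012 ,  0.1397,  0.1414]), array([-0.1309,  0.0309, -0.3776]))
```

>>> arm_command --commands '[1,-0.012,0.14,0.141,-0.131,0.031,-0.378,1,-0.012,0.14,0.141,-0.131,0.031,-0.378,1,-0.012,0.14,0.141,-0.131,0.031,-0.378,1,-0.012,0.14,0.141,-0.131,0.031,-0.378,1,-0.012,0.14,0.141,-0.131,0.031,-0.378,1,-0.012,0.14,0.141,-0.131,0.031,-0.378,1,-0.012,0.14,0.141,-0.131,0.031,-0.378,1,-0.012,0.14,0.141,-0.131,0.031,-0.378,1,-0.012,0.14,0.141,-0.131,0.031,-0.378,1,-0.012,0.14,0.141,-0.131,0.031,-0.378]'

```text
time_s: 6.5
position: [0.5381, 0.1586, 0.2171]
tool_rot: [[-0.779, 0.298, 0.552], [0.448, 0.88, 0.158], [-0.438, 0.371, -0.819]]
ft_force: [0.2, -0.2, -3.1]
grip_width: 0.0432
gripper_force: 62.8
```

Run:
```python
from h import *
from rig import env, optics
import cv2
np.set_printoptions(precision=4,suppress=True)
o=env.observe(); print(o["position"],o["q"],o["grip_width"],o["ft_force"])
for h in (.12,.056):print(rel(o,*target(50,h)))
ims=[]
for n in("scene","top"):
    r=optics.get_image(n); np.savez(n+"3.npz",**r)
    u,v=proj(r,O+NZ*.08).astype(int); print(u,v)
    c=r["image"][v-50:v+50,u-50:u+50,::-1]; ims.append(cv2.resize(cv2.convertScaleAbs(c,alpha=1.3),(400,400),interpolation=cv2.INTER_CUBIC))
cv2.imwrite("pics/above.png",np.hstack(ims))
```

```text
[0.5381 0.1586 0.2171] [  0.4613  14.0691 100.335   16.5798  32.6495 -76.6815] 0.043238723260775 [ 0.1979 -0.1606 -3.117 ]
(array([ 0.0032, -0.0007,  0.0011]), array([-0.0005,  0.0008, -0.0032]))
(array([ 0.0034, -0.0006,  0.1291]), array([-0.0005,  0.0008, -0.0032]))
249 190
243 166
```

View pics/above.png

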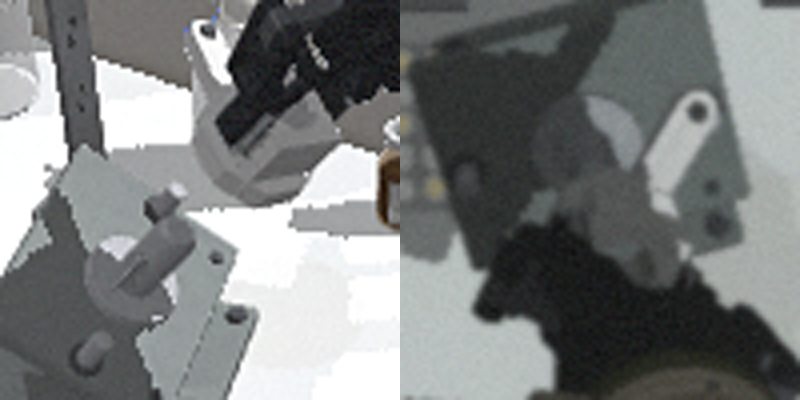

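The hub is held above the shaft and roughly in line with it (shaft end (178,235), hub foot around (255,185)); its arm's hole shows at (208,30) scene and (697,111) top.

Run:
```python
from h import *
np.set_printoptions(precision=4,suppress=True)
T,S=cam("top3"),cam("scene3")
p,e=tri(T,(267.25,143.75),S,(251,147.5)); print(e,(N.T@(p-O))*1000)
a=np.radians(50-96); print(69*np.cos(a),69*np.sin(a),132)
from rig import env
o=env.observe(); print(N.T@(o["position"]-O)*1000)
```

```text
0.0018120400971612966 [ 48.3763 -50.6333 134.3259]
47.93142756167081 -49.63444622336692 132
[  2.1294  -0.5739 156.9423]
```

>>> arm_command --commands '[1,0.007,-0.0015,0.02,0,0,-0.003,1,0.007,-0.0015,0.05,0,0,-0.003,1,0.007,-0.0015,0.08,0,0,-0.003,1,0.007,-0.0015,0.11,0,0,-0.003,1,0.007,-0.0015,0.128,0,0,-0.003,1,0.007,-0.0015,0.128,0,0,-0.003,1,0.007,-0.0015,0.128,0,0,-0.003,1,0.007,-0.0015,0.128,0,0,-0.003]'

```text
time_s: 7.27
position: [0.5711, 0.1699, 0.1651]
tool_rot: [[-0.78, 0.29, 0.555], [0.442, 0.883, 0.159], [-0.444, 0.369, -0.817]]
ft_force: [0.6, 0.2, -3.0]
grip_width: 0.0428
gripper_force: 62.7
```

```bash
cat > st.py <<'E'
from h import *
from rig import env, optics
import cv2
np.set_printoptions(precision=3,suppress=True)
o=env.observe(); print("nest mm",N.T@(o["position"]-O)*1000,"F nest",N.T@o["ft_force"],"M",N.T@o["wrist_torque"])
hx=N.T@o["tool_rot"][:,1]; print("theta",np.degrees(np.arctan2(hx[1],hx[0])),"tilt",N.T@o["tool_rot"][:,2],"w",o["grip_width"],o["q"][5],o["time_s"])
E
python3 st.py
python3 - <<'E'
from h import *
from rig import optics
import cv2
r=optics.get_image("scene"); np.savez("scene4.npz",**r); u,v=proj(r,O+NZ*.05).astype(int)
cv2.imwrite("pics/pre.png",cv2.resize(cv2.convertScaleAbs(r["image"][v-35:v+35,u-35:u+35,::-1],alpha=1.4),(560,560),interpolation=cv2.INTER_CUBIC)); print(u,v)
E
```

```text
nest mm [ 0.136  0.929 93.993] F nest [-1.236  0.032 -2.787] M [-0.007  0.595 -0.047]
theta 50.09140346403378 tilt [ 0.005 -0.002 -1.   ] w 0.04276172494098029 -79.196957254623 7.2667
242 197
```

View pics/pre.png

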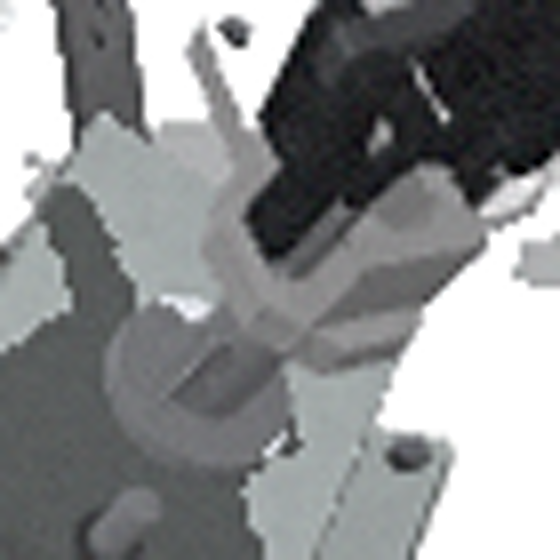

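>>> arm_command --commands '[1,0,0,0.004,0,0,0,1,0,0,0.008,0,0,0,1,0,0,0.012,0,0,0,1,0,0,0.016,0,0,0,1,0,0,0.018,0,0,0,1,0,0,0.018,0,0,0]'

```text
time_s: 7.82
position: [0.5763, 0.1713, 0.1569]
tool_rot: [[-0.78, 0.29, 0.554], [0.442, 0.883, 0.159], [-0.443, 0.369, -0.817]]
ft_force: [-0.2, 0.4, -1.6]
grip_width: 0.0427
gripper_force: 62.7
```

```bash
python3 st.py
```

```text
nest mm [-0.145  0.808 84.217] F nest [-0.972  0.47  -1.23 ] M [ 0.029  0.556 -0.028]
theta 50.08374255542148 tilt [ 0.004 -0.002 -1.   ] w 0.04270580731513113 -79.57352550853314 7.8167
```

>>> arm_command --commands '[1,0,0,0.002,0,0,0,1,0,0,0.004,0,0,0,1,0,0,0.006,0,0,0,1,0,0,0.008,0,0,0,1,0,0,0.01,0,0,0,1,0,0,0.01,0,0,0]'

```text
time_s: 8.32
position: [0.579, 0.1721, 0.1529]
tool_rot: [[-0.78, 0.29, 0.554], [0.442, 0.883, 0.159], [-0.443, 0.369, -0.817]]
ft_force: [0.3, -0.4, -1.6]
grip_width: 0.0431
gripper_force: 62.7
```

```bash
python3 st.py
```

```text
nest mm [-0.061  0.804 79.301] F nest [-0.767 -0.458 -1.363] M [0.005 0.562 0.034]
theta 50.086416572034786 tilt [ 0.004 -0.002 -1.   ] w 0.04310961222152582 -79.77373708799799 8.3167
```

>>> arm_command --commands '[1,0,0,0.003,0,0,0,1,0,0,0.006,0,0,0,1,0,0,0.009,0,0,0,1,0,0,0.012,0,0,0,1,0,0,0.015,0,0,0,1,0,0,0.018,0,0,0,1,0,0,0.02,0,0,0,1,0,0,0.02,0,0,0]'

```text
time_s: 8.98
position: [0.5846, 0.1736, 0.1447]
tool_rot: [[-0.78, 0.29, 0.554], [0.442, 0.883, 0.159], [-0.443, 0.369, -0.817]]
ft_force: [0.4, 0.6, -3.4]
grip_width: 0.043
gripper_force: 62.7
```

```bash
python3 st.py
```

```text
nest mm [-0.043  0.773 69.262] F nest [-1.545  0.451 -3.08 ] M [ 0.016  0.571 -0.011]
theta 50.08704999199057 tilt [ 0.004 -0.002 -1.   ] w 0.0429998583836846 -80.18250016871981 8.9833
```

>>> arm_command --commands '[1,0,0,0.001,0,0,0,1,0,0,0.002,0,0,0,1,0,0,0.003,0,0,0,1,0,0,0.004,0,0,0,1,0,0,0.005,0,0,0,1,0,0,0.006,0,0,0,1,0,0,0.007,0,0,0,1,0,0,0.007,0,0,0]'

```text
time_s: 9.65
position: [0.5865, 0.1742, 0.142]
tool_rot: [[-0.78, 0.29, 0.554], [0.442, 0.883, 0.159], [-0.443, 0.369, -0.817]]
ft_force: [-0.7, -0.5, -2.4]
grip_width: 0.043
gripper_force: 62.7
```

```bash
python3 st.py
```

```text
nest mm [ 0.001  0.781 65.888] F nest [-2.073 -0.283 -1.519] M [-0.003  0.546  0.022]
theta 50.08385387971605 tilt [ 0.004 -0.002 -1.   ] w 0.04295695259863719 -80.32688088147775 9.65
```

h≈30, no contact yet; go on gently, half a millimetre per row.

>>> arm_command --commands '[1,0,0,0.001,0,0,0,1,0,0,0.002,0,0,0,1,0,0,0.003,0,0,0,1,0,0,0.004,0,0,0,1,0,0,0.004,0,0,0]'

```text
time_s: 10.07
position: [0.5876, 0.1745, 0.1403]
tool_rot: [[-0.78, 0.29, 0.554], [0.442, 0.883, 0.159], [-0.443, 0.369, -0.817]]
ft_force: [-0.4, 0.0, -2.1]
grip_width: 0.0431
gripper_force: 62.7
```

```bash
python3 st.py
```

```text
nest mm [ 0.013  0.768 63.874] F nest [-1.502  0.133 -1.522] M [ 0.05   0.563 -0.004]
theta 50.08541087363435 tilt [ 0.004 -0.002 -1.   ] w 0.04313243291595139 -80.41157705112856 10.0667
```

>>> arm_command --commands '[1,0,0,0.001,0,0,0,1,0,0,0.002,0,0,0,1,0,0,0.003,0,0,0,1,0,0,0.004,0,0,0,1,0,0,0.004,0,0,0]'

```text
time_s: 10.48
position: [0.5887, 0.1748, 0.1387]
tool_rot: [[-0.78, 0.29, 0.554], [0.442, 0.883, 0.159], [-0.443, 0.369, -0.817]]
ft_force: [1.0, 0.3, -2.9]
grip_width: 0.043
gripper_force: 62.7
```

```bash
python3 st.py
```

```text
nest mm [ 0.015  0.765 61.879] F nest [-0.774 -0.042 -2.956] M [ 0.032  0.57  -0.015]
theta 50.08618212093087 tilt [ 0.004 -0.002 -1.   ] w 0.04295608558176284 -80.49508734941249 10.4833
```

>>> arm_command --commands '[1,0,0,0.001,0,0,0,1,0,0,0.002,0,0,0,1,0,0,0.003,0,0,0,1,0,0,0.004,0,0,0,1,0,0,0.005,0,0,0,1,0,0,0.006,0,0,0,1,0,0,0.006,0,0,0]'

```text
time_s: 11.07
position: [0.5904, 0.1753, 0.1362]
tool_rot: [[-0.78, 0.29, 0.554], [0.442, 0.883, 0.159], [-0.443, 0.369, -0.817]]
ft_force: [0.0, 0.6, -3.2]
grip_width: 0.0432
gripper_force: 62.7
```

```bash
python3 st.py
```

```text
nest mm [ 0.026  0.754 58.882] F nest [-1.649  0.612 -2.7  ] M [0.056 0.539 0.007]
theta 50.08607069600869 tilt [ 0.004 -0.002 -1.   ] w 0.043186804570537696 -80.62383434958751 11.0667
```

No contact at h≈23 mm: the keyway has apparently taken the key. Continuing gently.

>>> arm_command --commands '[1,0,0,0.002,0,0,0,1,0,0,0.004,0,0,0,1,0,0,0.006,0,0,0,1,0,0,0.008,0,0,0,1,0,0,0.01,0,0,0,1,0,0,0.012,0,0,0,1,0,0,0.014,0,0,0,1,0,0,0.014,0,0,0]'

```text
time_s: 11.73
position: [0.5943, 0.1764, 0.1304]
tool_rot: [[-0.78, 0.29, 0.554], [0.442, 0.883, 0.159], [-0.443, 0.369, -0.817]]
ft_force: [-0.5, 0.1, -1.2]
grip_width: 0.0433
gripper_force: 62.7
```

```bash
python3 st.py
```

```text
nest mm [ 0.024  0.751 51.781] F nest [-1.061  0.27  -0.735] M [0.027 0.542 0.031]
theta 50.08810077678535 tilt [ 0.004 -0.002 -1.   ] w 0.04332796730235254 -80.93317543558148 11.7333
```

>>> arm_command --commands '[1,0,0,0.002,0,0,0,1,0,0,0.004,0,0,0,1,0,0,0.006,0,0,0,1,0,0,0.008,0,0,0,1,0,0,0.01,0,0,0,1,0,0,0.012,0,0,0,1,0,0,0.014,0,0,0,1,0,0,0.016,0,0,0,1,0,0,0.018,0,0,0,1,0,0,0.018,0,0,0]'

```text
time_s: 12.57
position: [0.5993, 0.1779, 0.1231]
tool_rot: [[-0.78, 0.29, 0.554], [0.442, 0.883, 0.159], [-0.443, 0.369, -0.817]]
ft_force: [0.7, -0.7, -3.5]
grip_width: 0.0431
gripper_force: 62.7
```

```bash
python3 st.py
```

```text
nest mm [ 0.083  0.716 42.783] F nest [-1.61  -0.912 -3.129] M [0.029 0.508 0.044]
theta 50.08723717523665 tilt [ 0.004 -0.002 -1.   ] w 0.04305771560351757 -81.33347057964079 12.5667
```

h≈7. Now half-millimetre rows until the shoulder is felt.

>>> arm_command --commands '[1,0,0,0.001,0,0,0,1,0,0,0.002,0,0,0,1,0,0,0.003,0,0,0,1,0,0,0.004,0,0,0,1,0,0,0.005,0,0,0,1,0,0,0.006,0,0,0,1,0,0,0.007,0,0,0,1,0,0,0.008,0,0,0,1,0,0,0.008,0,0,0]'

```text
time_s: 13.32
position: [0.6015, 0.1785, 0.1199]
tool_rot: [[-0.78, 0.29, 0.554], [0.442, 0.883, 0.159], [-0.443, 0.369, -0.817]]
ft_force: [-0.9, -0.6, -3.2]
grip_width: 0.0429
gripper_force: 62.7
```

```bash
python3 st.py
```

```text
nest mm [ 0.116  0.71  38.886] F nest [-2.669 -0.383 -2.057] M [-0.083  0.569  0.049]
theta 50.082243477960304 tilt [ 0.004 -0.002 -1.   ] w 0.04289860793128607 -81.51001209642389 13.3167
```

>>> arm_command --commands '[1,0,0,0.001,0,0,0,1,0,0,0.002,0,0,0,1,0,0,0.003,0,0,0,1,0,0,0.004,0,0,0,1,0,0,0.004,0,0,0]'

```text
time_s: 13.73
position: [0.6026, 0.1788, 0.1183]
tool_rot: [[-0.78, 0.29, 0.555], [0.442, 0.883, 0.159], [-0.444, 0.369, -0.817]]
ft_force: [-0.0, -1.0, -2.5]
grip_width: 0.043
gripper_force: 62.7
```

```bash
python3 st.py
```

```text
nest mm [ 0.14   0.695 36.879] F nest [-1.674 -0.918 -1.894] M [-0.096  0.606 -0.005]
theta 50.087887766706245 tilt [ 0.004 -0.002 -1.   ] w 0.04297386439490691 -81.60419750970644 13.7333
```

>>> arm_command --commands '[1,0,0,0.001,0,0,0,1,0,0,0.002,0,0,0,1,0,0,0.003,0,0,0,1,0,0,0.003,0,0,0]'

```text
time_s: 14.07
position: [0.6029, 0.1789, 0.1179]
tool_rot: [[-0.78, 0.29, 0.555], [0.441, 0.883, 0.159], [-0.444, 0.369, -0.817]]
ft_force: [-9.9, -4.1, 7.5]
grip_width: 0.0431
gripper_force: 64.6
```

```bash
python3 st.py
```

```text
nest mm [ 0.167  0.738 36.393] F nest [-4.44  -1.199 12.253] M [-0.425  1.153 -0.048]
theta 50.104252824582886 tilt [ 0.004 -0.002 -1.   ] w 0.04305977061019698 -81.66683772332138 14.0667
```

Shoulder felt at h≈0.4 mm with ~14 N. Release moderately (fingers clear of pins) and withdraw along the shaft.

>>> arm_command --commands '[-0.45,0,0,0,0,0,0,-0.45,0,0,0,0,0,0,-0.45,0,0,0,0,0,0,-0.45,0,0,0,0,0,0,-0.45,0,0,-0.01,0,0,0,-0.45,0,0,-0.03,0,0,0,-0.45,0,0,-0.07,0,0,0,-0.45,0,0,-0.12,0,0,0,-0.45,0,0,-0.18,0,0,0,-0.45,0,0,-0.24,0,0,0,-0.45,0,0,-0.28,0,0,0,-0.45,0,0,-0.28,0,0,0]'

```text
time_s: 15.07
position: [0.5247, 0.1566, 0.2358]
tool_rot: [[-0.777, 0.288, 0.56], [0.442, 0.883, 0.159], [-0.449, 0.371, -0.813]]
ft_force: [0.6, 0.1, 0.7]
grip_width: 0.0618
gripper_force: 0.0
```

```bash
python3 st.py
python3 - <<'E'
from h import *
from rig import optics
import cv2
ims=[]
for n in("scene","top"):
    r=optics.get_image(n); np.savez(n+"5.npz",**r)
    u,v=proj(r,O+NZ*.03).astype(int); print(u,v)
    c=r["image"][v-45:v+45,u-45:u+45,::-1]; ims.append(cv2.resize(cv2.convertScaleAbs(c,alpha=1.3),(400,400),interpolation=cv2.INTER_CUBIC))
cv2.imwrite("pics/end.png",np.hstack(ims))
E
```

```text
nest mm [  1.213   1.08  179.58 ] F nest [ 0.92  -0.062  0.19 ] M [ 0.03   0.234 -0.01 ]
theta 50.14723819423167 tilt [ 0.01  -0.004 -1.   ] w 0.06182795856234528 -76.69424081826743 15.0667
238 202
241 157
```

View pics/end.png

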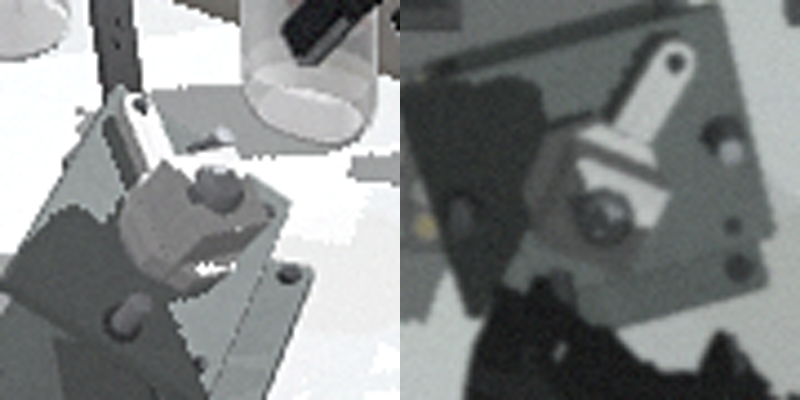

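The hub sits on the shoulder with the shaft end showing in its bore ((218,190) scene, (603,215) top). Its arm points uphill between the pins with the tip at (675,62), and the gripper is clear, so I am handing in.

```bash
python3 -c "
from rig import env
print(env.close_job())"
```

```text
the job is handed in; nothing more can be done
None
```

Hub A is on the shaft, home on the shoulder with its arm between the pins and released; it was handed in at about 15 s, and the hand-in returned no verdict.

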